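# Proof-pull a turned fitting on the bench rig

### The arm

A 6-joint arm with a two-finger parallel gripper is mounted at the origin on the work surface. World frame = base frame: x ahead of the robot, y to its left, z up, the work surface at z = 0. Lengths are in m, angles in rad, forces in N, time in s.
With the tool pointing down it reaches from about 0.35 to 0.975 m from the base axis. Payload 4.9 kg.
Tool frame: the origin (TCP) lies on the centre line of the jaws, within the pads' length; the fingertips stand 14 mm ahead of it and the grasp point (between the pads) lies 5 mm behind it; z points along the fingers, y is the line along which they close (so a half turn about z gives the same grasp; the last joint's range is limited). The gripper opens to 85 mm and grips with 20 to 120 N. Pads are 22 mm wide; open, the fingers measure 114 mm over their backs; the gripper's body (76 mm by 85 mm) begins 54 mm behind the grasp point. The pads swing forward as they close: fully open they stand 13 mm farther back than shut.
Start: joints at [-1.419, 0.053, 1.613, -0, 1.476, -0.119], TCP at [0.167, -0.602, 0.245] pointing down, gripper open.
Joint ranges: [-3.01, 3.01], [-1.01, 2.22], [0.06, 2.58], [-1.02, 4.17], [0.09, 2.62], [-3.14, 3.14]. Speed limits (rad/s): [2.57, 2.57, 3.14, 3.14, 3.14, 3.14].

### API

Orientations are given as a unit quaternion [w, x, y, z].
In Python, from plant import * gives the robot as it stands.
- The arm moves only by the tool send_rows, never from a script. Its argument "steps" is a list of rows, each an object with "translation": the shift along the tool's x, y, z in cm, a list of three; "delta_rot": the turn, a rotation vector about the tool's x, y, z in rad, a list of three; "jaw": the finger opening in cm, from 0 to 8.54. In form: [{"translation": [dx, dy, dz], "delta_rot": [rx, ry, rz], "jaw": jaw}, ...]. A call has exactly 8 rows; each row is the pose to reach, as a shift and turn from the pose commanded when the call began, along the tool's axes at that moment; what a row does not reach only later rows make up. A row lasts 1/10 s, in which the tool goes at most 50 mm and 8.59 degrees, less where a joint would pass 70% of its speed; a pose out of reach is approached as far as the arm can. A call with a gripper value outside its range is refused whole. The fingers move at their own pace and stop on an object; the grip force is fixed at half the most. Time passes only in rows, so rows that repeat a pose let the fingers close, or fill a call up. It gives the time, the measured TCP pose, the force, the opening and the grip force at its end, in the units of the state.
- state(): the state, without advancing time (a new reading comes with each control period).
- grab_frame(name): name is "scene" or "top" or "wrist"; returns a dict with "pixels" (384x512x3 uint8, blue, green, red), "range_z" (384x512 float32, m along the optical axis (not along the pixel's ray), 0 where there is no reading), "fx", "fy", "cx", "cy" (pixels), "dist" ([k1, k2, p1, p2, k3] as OpenCV has them; the pictures are not rectified), "rvec" (rotation vector, rad) and "tvec" (3), from world to camera coordinates, as OpenCV has them. Camera axes: x right, y down, z forward; pixel columns grow to the right and rows downward; lengths in m; the calibration is good to about 2 mm. A picture is of the moment at which its call begins.
- job_done(): hands the job in; it is judged then, once.
The state is a dict: "time": time; "joint_pos": joint angles; "joint_vel": joint speeds; "joint_efforts": joint torques, N m; "tool_pos": TCP position; "tool_rot": TCP orientation; "contact_force": force on the tool from outside, world axes, zero at the start; "ft_torque": the same for the moment, N m; "gripper_width": opening from 0.0 (shut) to 1.0 (fully open); "grasp_force": force on a finger pad.
Only numpy, scipy, OpenCV 4.12 (cv2) and the standard library are available. Lean on these libraries where they do the work, as an engineer would, in place of code of your own. Each camera call takes 0.05 s, during which the arm holds its last target. There are 200 camera calls.

### The job

The steel fitting in the rig's nest is coupled up ready for its proof pull. First swing the yellow hasp right over so that it lies flat on the nest's lid with its slot over the catch stud; only then draw the spring gauge's orange handle straight out of its clear tube until the tube's mouth stands within the rod's red band, never as far as the black overload band, and finish there, still holding the handle against the spring. Keep the lid shut and leave the loose fittings, marker and plug gauge where they are.

Things in the scene. Friction and masses are not known exactly. Their poses are not given: they have to be found in the camera images.
- rig: Proof-pull rig screwed to the bench: grey base 96 (x) by 290 mm (y -155 to +135), 12 mm thick. Origin on the bench on the centre line; y is the pull direction, z up. Nest block at y -148 to -76, 74 mm wide, lid top 82 mm high. Then along +y, axis 52 mm high: coupling and the spring gauge's clear tube (32 mm diameter, y -36 to +120) in blue saddles, then the orange handle.
- hasp (a joint): Angle of the yellow hasp, rad: 0 = lying flat on the lid with the slot over the stud (shut), 1.57 = standing upright, more = leaning outward to the rig's -y; stop at 2.5. A stiff hinge: it stays where it is left and about 1 N at its tip swings it.
- hasp_hinge (a point): Point on the hasp's hinge axis (which is parallel to the rig's x), mid-width, at rig (0, -151, 81) mm. The hasp is a strap 30 mm wide, 4 mm thick and 74 mm long from the hinge, its underside 2 mm off the hinge's plane, with a slot 13 mm wide from 30 to 49 mm from the hinge.
- hasp_tip (a point): Middle of the hasp's free end, 71 mm from the hinge. With the hasp shut it lies 85 mm above the bench at rig y -80, and the strap's top there is about 89 mm above the bench.
- lid (a joint): Angle of the nest's flat aluminium lid, rad: 0 = shut (as it starts), opens upward about a hinge along the rig's x at y -74. The lid is loose-hinged, 74 by 68 by 8 mm, 120 g. The catch stud, a 10 mm mushroom head whose top is 93 mm above the bench when the lid is shut, stands on the lid at rig (0, -111) mm.
- draw_rod (a joint): How far the gauge's rod is drawn out (towards the rig's +y), m: 0 = home, stop at 0.098. The tube's mouth is in the red band from 0.055 to 0.065 (middle 0.060) and at the black overload band at 0.085. The inner spring pulls back with 3 N at home, 1.5 N more per 10 mm (12 N at 0.060).
- handle_mid (a point): Centre of the orange spool handle's waist: a round bar 22 mm in diameter and 36 mm long along the rig's y, between an inner flange of 32 mm diameter and an end flange of 35 mm. On the gauge axis, 52 mm above the bench, at rig y +153 mm when the rod is home. Free on all sides, nothing below it but the bench.
- red_band (a point): Centre of the red band, 10 mm wide, round the white 20 mm rod that carries black rings every 10 mm; the black overload band, 10 mm wide, is 30 mm behind it (centre to centre). Seen through the clear tube when the rod is home, 60 mm inside the mouth.
- tube_mouth (a point): Centre of the open end of the gauge's tube, with a black ring 34 mm in diameter, at rig (0, +120, 52) mm.
- fitting_a_mid (a point): Half-way up a loose turned steel fitting, 50 mm tall, 31 mm across its flange, standing upright beside the rig. Leave alone.
- fitting_b_mid (a point): Half-way up a second loose fitting like it. Leave alone.
- marker_mid (a point): Middle of a white and black marker pen, 140 mm long (along x) and 14 mm thick, lying on the bench. Leave alone.
- plug_gauge_mid (a point): Middle of a steel plug gauge with an aluminium grip, 108 mm long (along x), 24 mm thick, lying on the bench. Leave alone.

How it is judged:
On the way, in this order (a step that is already met when the one before it is completed fails the run):
1. the hasp lies flat on the shut lid, over the catch stud (value of joint hasp below 0.08 rad and value of joint lid below 0.04 rad), for 0.2 s.
2. the rod is drawn out until the tube's mouth stands in the red band (value of joint draw_rod between 0.0545 and 0.0655 m), for 0.3 s.
At the end, for the whole second after the job is handed in: The program finishes holding: the fingers keep the rod drawn out by the handle (more than 4 N on it), at rest, with the tube's mouth within the 10 mm red band (drawn 54.5 to 65.5 mm); the hasp still lies flat over the stud (under 0.08 rad) and the lid is shut (under 0.04 rad) (all of step 1 and all of step 2 and velocity of joint draw_rod between -0.01 and 0.01 m/s and contact force between the fingers and draw_rod above 4 N); the arm keeps its last pose, push and grip.
It fails at once if the rod is drawn before the hasp is over (value of joint draw_rod above 0.015 m and value of joint hasp above 0.2 rad).
It fails at once if the rod is drawn as far as the black overload band (value of joint draw_rod above 0.085 m).
It fails at once if a loose fitting, the marker or the plug gauge is shifted by more than 20 mm (distance of any of fitting_a_mid, fitting_b_mid, marker_mid, plug_gauge_mid from where it was at the start of the episode above 0.02 m).
It also fails if it takes over 58 s, if anything falls off the work surface, if the arm or the gripper's body presses on something with over 40 N, if the wrist force passes 120 N, or if a joint passes its speed limit or range.

## Working session

There is one attempt and no reset: what is moved stays moved. The work goes in short steps, Python scripts to look and compute and a tool call to move; the robot and the scene stay as the last step left them, time stands still between calls to the robot, and variables do not carry over. Pictures are saved under pics/ and viewed, at most 10 in all, crops included, and the job is handed in when it is done.

Besides the shell and the picture viewer there is one more tool, called after "Call:" as name(argument=value, ...) on one line, values as JSON. send_rows: Moves the arm, as the interface text tells. Its arguments: {"type":"object","properties":{"steps":{"type":"array","items":{"type":"object","properties":{"translation":{"type":"array","items":{"type":"number"}},"delta_rot":{"type":"array","items":{"type":"number"}},"jaw":{"type":"number"}}}}},"required":["steps"]}

```bash
mkdir -p pics; cat > h.py <<'E'
from plant import *
import numpy as np, cv2
def grab(n,name=None):
    f=grab_frame(n)
    if name: cv2.imwrite(f'pics/{name}.png',f['pixels'])
    np.savez(f'{n}.npz',**{k:np.array(v) for k,v in f.items()})
    return f
def pts(f):
    "world xyz per pixel from range image"
    K=np.array([[f['fx'],0,f['cx']],[0,f['fy'],f['cy']],[0,0,1]],float)
    h,w=f['range_z'].shape
    u,v=np.meshgrid(np.arange(w),np.arange(h))
    n=cv2.undistortPoints(np.stack([u,v],-1).reshape(-1,1,2).astype(np.float64),K,np.array(f['dist'],float)).reshape(h,w,2)
    z=f['range_z'][...,None]
    c=np.concatenate([n*z,z],-1)
    R=cv2.Rodrigues(np.array(f['rvec'],float))[0]
    return (c-np.array(f['tvec'],float).reshape(3))@R
E
python3 - <<'E'
from h import *
a=grab('scene')['pixels'];b=grab('top')['pixels']
cv2.imwrite('pics/a.png',a);cv2.imwrite('pics/b.png',b)
print(state())
E
```

```text
{'time': 0.1, 'joint_pos': array([-1.41903224e+00,  5.32851114e-02,  1.61418180e+00, -3.36723876e-05,
        1.47601507e+00, -1.19008589e-01]), 'joint_vel': array([-0.00025012, -0.00191066, -0.00370723, -0.0015067 , -0.00050216,
       -0.00035368]), 'joint_efforts': array([-7.77221194e-04, -3.94901311e+01, -3.71367538e+01, -1.76577259e-04,
        3.93589595e-03, -4.96876012e-06]), 'tool_pos': array([ 0.16707489, -0.60168086,  0.2441745 ]), 'tool_rot': array([-9.44261306e-04,  9.90848601e-01,  1.34974657e-01, -3.22276182e-05]), 'contact_force': array([-0.52293103,  0.33408588,  0.82163983]), 'ft_torque': array([ 0.01277569, -0.01050133, -0.00898287]), 'grasp_force': 0.0, 'gripper_width': 1.0012063867661987}
```

View pics/a.png

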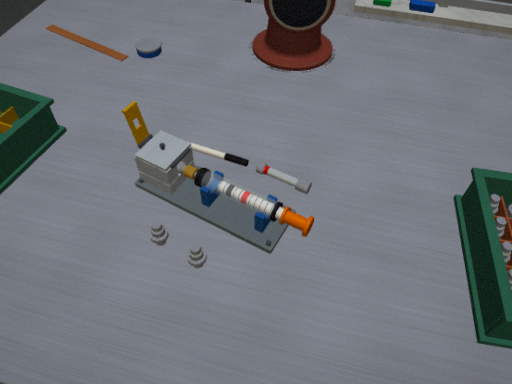

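View pics/b.png

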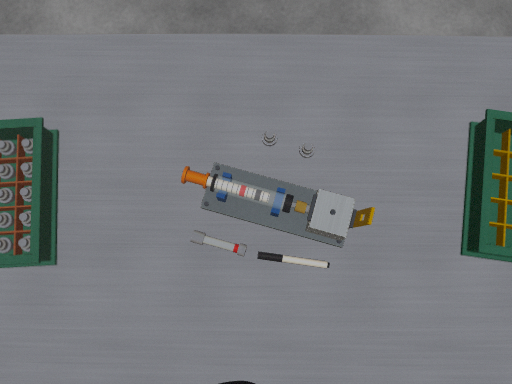

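The scene view shows the nest at (165,155), the hasp upright and leaning out at (137,122), and the handle at (297,220). In the top view the handle is at (196,178), the nest at (331,213) with its stud at (333,212), and the hasp at (362,217). The fittings are at (269,139) and (307,150), the plug gauge at (220,243) and the marker at (293,260).

```bash
python3 - <<'E'
from h import *
for n in ('scene','top'):
    f=dict(np.load(n+'.npz'));P=pts(f);hsv=cv2.cvtColor(f['pixels'],cv2.COLOR_BGR2HSV)
    print(n, 'cam', -cv2.Rodrigues(f['rvec'].astype(float))[0].T@f['tvec'].reshape(3))
    u0,u1,v0,v1=(110,330,90,260) if n=='scene' else (170,385,120,280)
    W=np.zeros(hsv.shape[:2],bool);W[v0:v1,u0:u1]=1
    W&=f['range_z']>0
    H,S,V=hsv[...,0],hsv[...,1],hsv[...,2]
    for k,m in dict(orange=(H<16)&(H>5)&(S>200)&(V>120),yellow=(H>18)&(H<28)&(S>190)&(V>100),red=((H<5)|(H>174))&(S>150),blue=(H>100)&(H<125)&(S>150)).items():
        q=P[m&W]
        q=q[q[:,2]>.02] if len(q) else q
        if len(q)<4: print(k,len(q));continue
        c=np.median(q,0); d=q-q.mean(0); s,vv=np.linalg.svd(d,full_matrices=0)[1:]
        print(k,len(q),'mean',q.mean(0).round(4),'med',c.round(4),'min',q.min(0).round(3),'max',q.max(0).round(3),'ax',vv[0].round(3),'n',vv[2].round(3))
    # lid top
    m=W&(P[...,2]>.076)&(P[...,2]<.088)&(S<60)
    q=P[m]; rect=cv2.minAreaRect((q[:,:2]*1000).astype(np.float32)); print('lid',len(q),q.mean(0).round(4),rect)
    # base plate
    m=W&(P[...,2]>.008)&(P[...,2]<.016)&(S<110)
    l,lab=cv2.connectedComponents(m.astype(np.uint8)); 
    i=1+np.argmax([np.sum(lab==j) for j in range(1,l)]); q=P[lab==i]; print('base',cv2.minAreaRect((q[:,:2]*1000).astype(np.float32)),len(q))
E
```

```text
scene cam [0.97551104 0.12863498 0.58181575]
orange 367 mean [0.5996 0.1123 0.0614] med [0.5999 0.1126 0.0615] min [0.578 0.087 0.053] max [0.618 0.138 0.07 ] ax [0.3   0.953 0.044] n [-0.296  0.137 -0.945]
yellow 515 mean [ 0.5155 -0.18    0.116 ] med [ 0.5146 -0.1895  0.1172] min [ 0.494 -0.204  0.054] max [ 0.552 -0.076  0.155] ax [ 0.231  0.737 -0.635] n [ 0.948 -0.317 -0.023]
red 39 mean [0.5712 0.0222 0.0621] med [0.5769 0.0225 0.0647] min [ 0.464 -0.071  0.021] max [0.592 0.078 0.069] ax [ 0.934 -0.074  0.351] n [-0.341  0.122  0.932]
blue 417 mean [0.5824 0.0069 0.0414] med [0.577  0.0467 0.0439] min [ 0.527 -0.06   0.02 ] max [0.607 0.077 0.056] ax [ 0.27   0.963 -0.   ] n [-0.419  0.117 -0.9  ]
lid 1376 [ 0.5278 -0.1404  0.0815] ((524.7219848632812, -143.34188842773438), (85.58590698242188, 75.85441589355469), 72.62812805175781)
base ((568.0048217773438, -49.11289978027344), (289.6577453613281, 65.16656494140625), 74.80204772949219) 3060
top cam [ 0.38818968 -0.00433467  0.9818831 ]
orange 202 mean [0.5907 0.1154 0.0627] med [0.5904 0.1159 0.0623] min [0.574 0.089 0.053] max [0.61  0.139 0.073] ax [-0.265 -0.964 -0.017] n [ 0.183 -0.033 -0.983]
yellow 77 mean [ 0.5062 -0.193   0.1416] med [ 0.5066 -0.1936  0.1515] min [ 0.492 -0.2    0.105] max [ 0.52  -0.185  0.158] ax [-0.087 -0.17   0.982] n [-0.27  -0.944 -0.188]
red 13 mean [0.4613 0.0368 0.0218] med [0.4599 0.0365 0.0212] min [0.458 0.033 0.02 ] max [0.467 0.04  0.026] ax [-0.944  0.322  0.068] n [0.19  0.363 0.912]
blue 128 mean [0.5597 0.0069 0.054 ] med [ 0.5595 -0.0312  0.0545] min [ 0.523 -0.055  0.038] max [0.601 0.072 0.059] ax [-0.281 -0.96  -0.004] n [ 0.013  0.001 -1.   ]
lid 1646 [ 0.5209 -0.1394  0.0822] ((520.9612426757812, -140.9571075439453), (83.3366928100586, 74.39955139160156), 74.27224731445312)
base ((525.7682495117188, -36.51628112792969), (289.8272399902344, 49.93852233886719), 74.39387512207031) 2176
```

```bash
cat >> h.py <<'E'
from scipy.spatial.transform import Rotation as Ro
TH=np.radians(74.5-90); EX=np.array([np.cos(TH),np.sin(TH),0]); EY=np.array([-np.sin(TH),np.cos(TH),0]); O=np.array([.552,-.034,0])
def rig(x,y,z): return O+(x*EX+y*EY)/1000+np.array([0,0,z/1000])
RT=np.stack([EY,EX,[0,0,-1]],1)   # tool x=rig y, tool y=rig x, down
def plan(*wp):
    s=state();R=Ro.from_quat(np.roll(s['tool_rot'],-1))
    q=s['tool_pos']-O; print('t',round(s['time'],2),'rig',(1000*np.array([q@EX,q@EY,q[2]])).round(1),'F',s['contact_force'].round(1),'g',round(s['gripper_width'],3),s['grasp_force'],'j',s['joint_pos'].round(2))
    for w in wp: print(w,(R.inv().apply(rig(*w)-s['tool_pos'])*100).round(2),(R.inv()*Ro.from_matrix(RT)).as_rotvec().round(3))
E
python3 -c "
from h import *
plan((0,-210,200),(0,-210,145))"
```

```text
t 0.1 rig [-219.2 -649.9  244.2] F [-0.5  0.3  0.8] g 1.001 0.0 j [-1.42  0.05  1.61 -0.    1.48 -0.12]
(0, -210, 200) [ 41.45 -26.4    4.48] [-2.000e-03 -1.000e-03 -1.029e+00]
(0, -210, 145) [ 41.45 -26.39   9.97] [-2.000e-03 -1.000e-03 -1.029e+00]
```

Call:
send_rows(steps=[{"translation": [41.5,-26.4,1],"delta_rot": [0,0,-1.03],"jaw": 0},{"translation": [41.5,-26.4,1],"delta_rot": [0,0,-1.03],"jaw": 0},{"translation": [41.5,-26.4,1],"delta_rot": [0,0,-1.03],"jaw": 0},{"translation": [41.5,-26.4,1],"delta_rot": [0,0,-1.03],"jaw": 0},{"translation": [41.5,-26.4,1],"delta_rot": [0,0,-1.03],"jaw": 0},{"translation": [41.5,-26.4,1],"delta_rot": [0,0,-1.03],"jaw": 0},{"translation": [41.5,-26.4,4],"delta_rot": [0,0,-1.03],"jaw": 0},{"translation": [41.5,-26.4,4.5],"delta_rot": [0,0,-1.03],"jaw": 0}])

```text
time: 0.9
tool_pos: [0.4348, -0.3048, 0.2202]
tool_rot: [0.001, 0.795, 0.606, 0.0]
contact_force: [0.4, 0.5, 0.4]
gripper_width: -0.001
grasp_force: 0.0
```

```bash
python3 -c "
from h import *
plan((0,-210,200),(0,-210,145))"
```

```text
t 0.9 rig [ -40.6 -292.3  220.2] F [0.4 0.5 0.4] g -0.001 0.0 j [-0.75 -0.16  1.86  0.    1.44 -0.48]
(0, -210, 200) [8.22 4.07 2.02] [0.001 0.001 0.003]
(0, -210, 145) [8.22 4.07 7.52] [0.001 0.001 0.003]
```

Call:
send_rows(steps=[{"translation": [4,2,1],"delta_rot": [0,0,0],"jaw": 0},{"translation": [7,3.5,2],"delta_rot": [0,0,0],"jaw": 0},{"translation": [8.2,4.1,4],"delta_rot": [0,0,0],"jaw": 0},{"translation": [8.2,4.1,6],"delta_rot": [0,0,0],"jaw": 0},{"translation": [8.2,4.1,7.5],"delta_rot": [0,0,0],"jaw": 0},{"translation": [8.2,4.1,7.5],"delta_rot": [0,0,0],"jaw": 0},{"translation": [8.2,4.1,7.5],"delta_rot": [0,0,0],"jaw": 0},{"translation": [8.2,4.1,7.5],"delta_rot": [0,0,0],"jaw": 0}])

```text
time: 1.7
tool_pos: [0.4955, -0.2392, 0.1465]
tool_rot: [0.001, 0.796, 0.605, 0.0]
contact_force: [0.4, -0.3, -0.4]
gripper_width: 0.003
grasp_force: 0.0
```

```bash
python3 -c "
from h import *
plan((0,-150,145),(0,-120,140))
a=grab('wrist')['pixels'];b=grab('scene')['pixels'][80:270,80:340]
cv2.imwrite('pics/c.png',np.hstack([cv2.resize(a,(400,300)),cv2.resize(b,(400,300))]))"
```

```text
t 1.7 rig [   0.4 -212.8  146.5] F [ 0.4 -0.3 -0.4] g 0.003 0.0 j [-0.58 -0.04  1.88  0.    1.3  -0.31]
(0, -150, 145) [ 6.28 -0.04  0.14] [ 0.002  0.001 -0.   ]
(0, -120, 140) [ 9.28 -0.04  0.64] [ 0.002  0.001 -0.   ]
```

View pics/c.png

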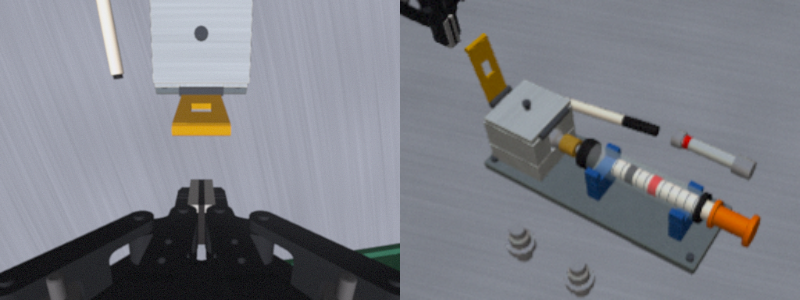

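The wrist view puts the hasp (201,115) and stud (201,33) in line with the fingers (201,230). The scene view shows the hasp leaning out and the lid shut.

Call:
send_rows(steps=[{"translation": [2.3,0,-0.35],"delta_rot": [0,0,0],"jaw": 0},{"translation": [3.7,0,-0.35],"delta_rot": [0,0,0],"jaw": 0},{"translation": [5.1,0,-0.35],"delta_rot": [0,0,0],"jaw": 0},{"translation": [6.5,0,-0.2],"delta_rot": [0,0,0],"jaw": 0},{"translation": [7.3,0,0.05],"delta_rot": [0,0,0],"jaw": 0},{"translation": [8.1,0,0.45],"delta_rot": [0,0,0],"jaw": 0},{"translation": [8.7,0,1.0],"delta_rot": [0,0,0],"jaw": 0},{"translation": [9.3,0,1.55],"delta_rot": [0,0,0],"jaw": 0}])

```text
time: 2.6
tool_pos: [0.5199, -0.1483, 0.129]
tool_rot: [-0.0, 0.796, 0.605, -0.0]
contact_force: [-1.0, -1.8, -0.1]
gripper_width: 0.003
grasp_force: 0.5
```

```bash
python3 -c "
from h import *
plan((0,-113,131),(0,-86,128),(0,-85,101))
b=grab('scene')['pixels'][80:270,80:340]
cv2.imwrite('pics/d.png',cv2.resize(b,(520,380)))"
```

```text
t 2.6 rig [  -0.4 -118.7  129. ] F [-1.  -1.8 -0.1] g 0.003 0.4531859722919762 j [-0.42 -0.05  1.91  0.    1.28 -0.15]
(0, -113, 131) [ 0.57  0.04 -0.2 ] [-0. -0.  0.]
(0, -86, 128) [3.27 0.04 0.1 ] [-0. -0.  0.]
(0, -85, 101) [3.37 0.04 2.8 ] [-0. -0.  0.]
```

View pics/d.png

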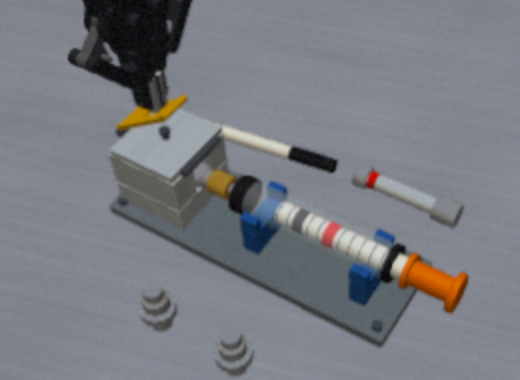

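The hasp has swung inward past upright: its tip is at (183,98), leaning over the stud at (165,131), and the lid is shut. I'll carry on forward, then press down.

Call:
send_rows(steps=[{"translation": [0.8,0,-0.1],"delta_rot": [0,0,0],"jaw": 0},{"translation": [1.6,0,-0.1],"delta_rot": [0,0,0],"jaw": 0},{"translation": [2.4,0,-0.1],"delta_rot": [0,0,0],"jaw": 0},{"translation": [3.0,0,0.1],"delta_rot": [0,0,0],"jaw": 0},{"translation": [3.3,0,0.6],"delta_rot": [0,0,0],"jaw": 0},{"translation": [3.4,0,1.2],"delta_rot": [0,0,0],"jaw": 0},{"translation": [3.4,0,1.8],"delta_rot": [0,0,0],"jaw": 0},{"translation": [3.4,0,2.2],"delta_rot": [0,0,0],"jaw": 0}])

```text
time: 3.45
tool_pos: [0.5285, -0.1159, 0.1066]
tool_rot: [-0.001, 0.796, 0.605, -0.0]
contact_force: [-0.4, 0.3, 0.7]
gripper_width: -0.001
grasp_force: 0.3
```

Call:
send_rows(steps=[{"translation": [0,0,0.2],"delta_rot": [0,0,0],"jaw": 0},{"translation": [0,0,0.4],"delta_rot": [0,0,0],"jaw": 0},{"translation": [0,0,0.5],"delta_rot": [0,0,0],"jaw": 0},{"translation": [0,0,0.6],"delta_rot": [0,0,0],"jaw": 0},{"translation": [0,0,0.6],"delta_rot": [0,0,0],"jaw": 0},{"translation": [0,0,0.6],"delta_rot": [0,0,0],"jaw": 0},{"translation": [0,0,0.6],"delta_rot": [0,0,0],"jaw": 0},{"translation": [0,0,0.6],"delta_rot": [0,0,0],"jaw": 0}])

```text
time: 4.25
tool_pos: [0.5289, -0.1161, 0.103]
tool_rot: [-0.0, 0.796, 0.605, -0.0]
contact_force: [-4.6, 0.8, 7.6]
gripper_width: 0.001
grasp_force: 3.8
```

```bash
python3 -c "
from h import *
plan((0,-85,101))"
```

```text
t 4.25 rig [ -0.3 -85.3 103. ] F [-4.6  0.8  7.6] g 0.001 3.7739264219999313 j [-0.35 -0.01  1.93 -0.    1.23 -0.08]
(0, -85, 101) [0.03 0.03 0.2 ] [-0.001  0.     0.   ]
```

Call:
send_rows(steps=[{"translation": [0,0,-2],"delta_rot": [0,0,0],"jaw": 0},{"translation": [0,0,-5],"delta_rot": [0,0,0],"jaw": 0},{"translation": [4,0,-7],"delta_rot": [0,0,0],"jaw": 6},{"translation": [9,0,-7],"delta_rot": [0,0,0],"jaw": 6},{"translation": [14,0,-7],"delta_rot": [0,0,0],"jaw": 6},{"translation": [18,0,-7],"delta_rot": [0,0,0],"jaw": 6},{"translation": [19,0,-7],"delta_rot": [0,0,0],"jaw": 6},{"translation": [19,0,-7],"delta_rot": [0,0,0],"jaw": 6}])

```text
time: 5.05
tool_pos: [0.5797, 0.0682, 0.1715]
tool_rot: [0.0, 0.795, 0.607, -0.0]
contact_force: [0.8, -0.7, -0.9]
gripper_width: 0.703
grasp_force: 0.0
```

```bash
python3 -c "
from h import *
plan((0,153,110),(0,153,47))
f=grab('wrist');a=f['pixels'];b=grab('scene')['pixels'][80:270,80:340]
P=pts(f);h=cv2.cvtColor(a,cv2.COLOR_BGR2HSV);H,S,V=cv2.split(h)
m=(H<16)&(H>5)&(S>200)&(V>100)&(f['range_z']>0);q=P[m]-O
print(m.sum(),[(np.percentile(q@e,[0,5,50,95,100])*1000).round(1) for e in (EX,EY,np.array([0,0,1.]))])
y=q@EY
for y0 in range(120,190,5):
  k=(y*1000>y0)&(y*1000<=y0+5)
  if k.sum()>5: print(y0,k.sum(),((q[k]@EX).mean()*1000).round(1),(np.ptp(q[k]@EX)*1000).round(1),(q[k][:,2].max()*1000).round(1))
cv2.imwrite('pics/e.png',np.hstack([cv2.resize(a,(400,300)),cv2.resize(b,(400,300))]))"
```

```text
t 5.05 rig [ -0.6 105.9 171.5] F [ 0.8 -0.7 -0.9] g 0.703 0.0 j [-0.01  0.01  1.78 -0.    1.35  0.26]
(0, 153, 110) [4.71 0.08 6.14] [-0.     0.     0.003]
(0, 153, 47) [ 4.72  0.08 12.44] [-0.     0.     0.003]
1715 [array([-14. ,  -8.4,   0.9,  10.2,  16.4]), array([131. , 132.9, 154.9, 175.1, 176.5]), array([55.5, 58.3, 62.2, 68.4, 70.3])]
130 183 0.9 27.8 69.1
135 188 0.9 23.2 67.3
140 156 0.9 18.6 64.1
145 164 1.0 18.5 64.2
150 167 0.8 18.4 64.0
155 169 0.8 18.3 64.7
160 159 0.8 18.2 63.8
165 166 0.9 18.8 64.1
170 264 0.9 30.4 70.3
175 99 1.7 30.3 70.3
```

View pics/e.png

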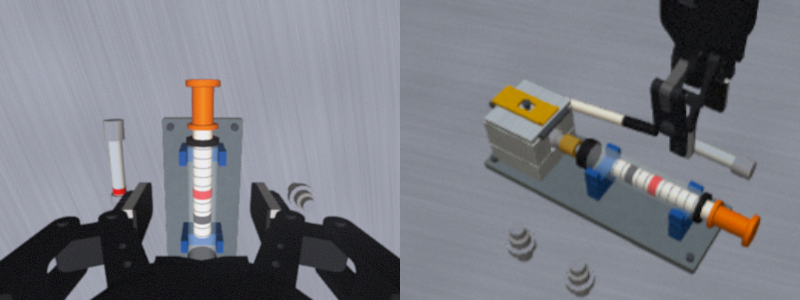

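The wrist view shows the handle at (203,105), centred between the jaws, with the plug gauge (115,160) and fitting (300,193) clear of them. The scene view shows the hasp flat, with the stud through its slot at (527,104).

Call:
send_rows(steps=[{"translation": [3,0.15,0],"delta_rot": [0,0,0],"jaw": 6},{"translation": [4.85,0.15,2],"delta_rot": [0,0,0],"jaw": 6},{"translation": [4.85,0.15,5],"delta_rot": [0,0,0],"jaw": 6},{"translation": [4.85,0.15,8],"delta_rot": [0,0,0],"jaw": 6},{"translation": [4.85,0.15,10.5],"delta_rot": [0,0,0],"jaw": 6},{"translation": [4.85,0.15,12],"delta_rot": [0,0,0],"jaw": 6},{"translation": [4.85,0.15,12.5],"delta_rot": [0,0,0],"jaw": 6},{"translation": [4.85,0.15,12.5],"delta_rot": [0,0,0],"jaw": 6}])

```text
time: 5.95
tool_pos: [0.594, 0.1126, 0.0465]
tool_rot: [-0.0, 0.796, 0.605, -0.0]
contact_force: [0.5, -0.4, -0.1]
gripper_width: 0.702
grasp_force: 0.0
```

```bash
python3 -c "
from h import *
plan((.9,154.5,46.5))"
```

```text
t 5.95 rig [  1.2 152.5  46.5] F [ 0.5 -0.4 -0.1] g 0.702 0.0 j [ 0.06  0.21  1.8  -0.    1.14  0.34]
(0.9, 154.5, 46.5) [ 0.2  -0.03  0.  ] [-0.001  0.    -0.001]
```

Call:
send_rows(steps=[{"translation": [0.2,0,0],"delta_rot": [0,0,0],"jaw": 4},{"translation": [0.2,0,0],"delta_rot": [0,0,0],"jaw": 2.5},{"translation": [0.2,0,0],"delta_rot": [0,0,0],"jaw": 1},{"translation": [0.2,0,0],"delta_rot": [0,0,0],"jaw": 0},{"translation": [0.2,0,0],"delta_rot": [0,0,0],"jaw": 0},{"translation": [0.2,0,0],"delta_rot": [0,0,0],"jaw": 0},{"translation": [0.2,0,0],"delta_rot": [0,0,0],"jaw": 0},{"translation": [0.2,0,0],"delta_rot": [0,0,0],"jaw": 0}])

```text
time: 6.75
tool_pos: [0.5943, 0.116, 0.0485]
tool_rot: [-0.001, 0.796, 0.606, -0.0]
contact_force: [-5.6, 0.4, 7.4]
gripper_width: 0.236
grasp_force: 58.6
```

```bash
python3 -c "
from h import *
plan((.9,154.5,46.5))"
```

```text
t 6.75 rig [  0.7 155.8  48.5] F [-5.6  0.4  7.4] g 0.236 58.619359731674194 j [0.07 0.21 1.8  0.   1.14 0.34]
(0.9, 154.5, 46.5) [-0.13  0.02  0.2 ] [-0.001 -0.     0.001]
```

Call:
send_rows(steps=[{"translation": [0.8,0,0],"delta_rot": [0,0,0],"jaw": 0},{"translation": [1.6,0,0],"delta_rot": [0,0,0],"jaw": 0},{"translation": [2.5,0,0],"delta_rot": [0,0,0],"jaw": 0},{"translation": [3.3,0,0],"delta_rot": [0,0,0],"jaw": 0},{"translation": [4.1,0,0],"delta_rot": [0,0,0],"jaw": 0},{"translation": [4.8,0,0],"delta_rot": [0,0,0],"jaw": 0},{"translation": [5.3,0,0],"delta_rot": [0,0,0],"jaw": 0},{"translation": [5.5,0,0],"delta_rot": [0,0,0],"jaw": 0}])

```text
time: 7.55
tool_pos: [0.6084, 0.1667, 0.0485]
tool_rot: [0.001, 0.796, 0.606, -0.003]
contact_force: [-7.0, -10.8, 11.1]
gripper_width: 0.238
grasp_force: 59.0
```

```bash
cat > m.py <<'E'
from h import *
import sys
plan((.9,215,48))
f=grab('wrist');a=f['pixels']
for n,f in (('wrist',f),('scene',grab('scene')),('top',grab('top'))):
    P=pts(f)-O;H,S,V=cv2.split(cv2.cvtColor(f['pixels'],cv2.COLOR_BGR2HSV))
    near=(abs(P@EX)<.03)&(P[...,2]>.045)&(P[...,2]<.08)&(f['range_z']>0)
    for k,m in dict(orange=(H<16)&(H>5)&(S>200)&(V>90),red=((H<5)|(H>174))&(S>120),black=(V<50)&(P@EY>.1)&(P@EY<.14)).items():
        y=(P@EY)[m&near]*1000
        if len(y)>3: print(n,k,len(y),np.percentile(y,[2,10,50,90,98]).round(1))
b=grab('scene')['pixels'][80:270,80:340]
cv2.imwrite(f'pics/{sys.argv[1]}.png',np.hstack([cv2.resize(a,(400,300)),cv2.resize(b,(400,300))]))
E
python3 m.py f
```

```text
t 7.55 rig [  0.7 208.5  48.5] F [ -7.  -10.8  11.1] g 0.238 58.983696699142456 j [ 0.15  0.26  1.73 -0.    1.16  0.42]
(0.9, 215, 48) [0.65 0.02 0.05] [-0.002  0.006  0.001]
wrist orange 5205 [185.6 187.3 208.  229.1 230.6]
wrist red 38 [200.3 202.2 212.7 219.9 220.4]
scene orange 161 [183.5 184.9 224.7 229.2 229.6]
scene red 31 [109.5 109.6 111.4 113.4 113.9]
scene black 79 [114.1 114.8 117.5 119.2 119.4]
top red 15 [108.3 108.6 110.5 111.6 111.9]
top black 9 [115.1 115.4 115.7 117.2 117.5]
```

View pics/f.png

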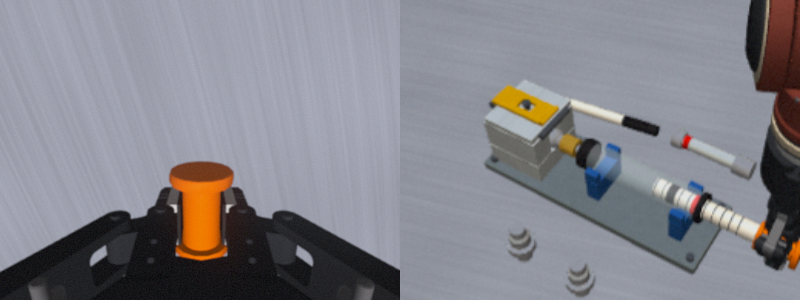

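The handle edges have moved about 54 mm, and the red band is just inside the mouth at scene crop (697,205). 6 mm more should centre it.

Call:
send_rows(steps=[{"translation": [0.2,0,0],"delta_rot": [0,0,0],"jaw": 0},{"translation": [0.4,0,0],"delta_rot": [0,0,0],"jaw": 0},{"translation": [0.6,0,0],"delta_rot": [0,0,0],"jaw": 0},{"translation": [0.6,0,0],"delta_rot": [0,0,0],"jaw": 0},{"translation": [0.6,0,0],"delta_rot": [0,0,0],"jaw": 0},{"translation": [0.6,0,0],"delta_rot": [0,0,0],"jaw": 0},{"translation": [0.6,0,0],"delta_rot": [0,0,0],"jaw": 0},{"translation": [0.6,0,0],"delta_rot": [0,0,0],"jaw": 0}])

```text
time: 8.55
tool_pos: [0.6099, 0.172, 0.0485]
tool_rot: [0.001, 0.796, 0.606, -0.003]
contact_force: [-9.1, -9.6, 10.7]
gripper_width: 0.24
grasp_force: 59.0
```

```bash
python3 m.py g; python3 -c "
import cv2,numpy as np
from h import *
s=grab('scene')['pixels'];print(state()['tool_pos'],state()['time'])
cv2.imwrite('pics/g2.png',cv2.resize(s[80:250,130:330],(800,600),interpolation=cv2.INTER_CUBIC))"
```

```text
t 8.55 rig [  0.7 213.9  48.5] F [-9.1 -9.6 10.7] g 0.24 59.000532031059265 j [ 0.16  0.27  1.72 -0.    1.16  0.43]
(0.9, 215, 48) [0.11 0.02 0.05] [-0.002  0.006  0.001]
wrist orange 5212 [191.1 192.8 213.5 234.7 236. ]
wrist red 33 [205.3 206.9 218.  223.4 225.6]
scene orange 167 [188.4 189.8 229.7 234.4 234.9]
scene red 37 [118.8 119.1 120.2 121.6 122.2]
scene black 78 [114.1 114.6 117.3 119.2 119.5]
top orange 4 [188.4 188.4 188.9 190.  190.2]
top red 13 [120.  120.  121.9 122.8 123.3]
top black 6 [115.3 115.3 116.3 117.6 117.7]
[0.6098293  0.17197363 0.04849187] 8.8
```

View pics/g2.png

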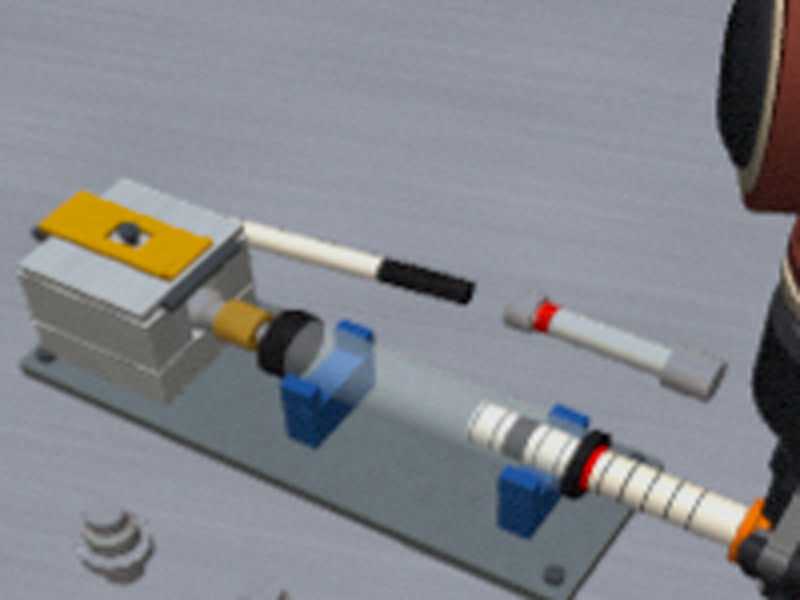

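The red band is half out of the mouth ring at (593,465), the pull measures about 11.7 N (12 N expected at 60 mm), and the hasp is flat over the stud at (128,233). Everything is at rest, so I'm handing in.

```bash
python3 -c "
from plant import *
print(job_done())"
```

```text
the job is handed in; nothing more can be done
None
```

I've handed the job in: the hasp lies flat over the stud, and the gripper is holding the handle at about 60 mm of draw, with the tube's mouth in the red band; no verdict came back at hand-in.

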